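# Probe a circuit board on an x-y stage

### The arm

A 7-joint arm with a two-finger parallel gripper is mounted at the origin on the work surface. World frame = base frame: x ahead of the robot, y to its left, z up, the work surface at z = 0. Lengths are in m, angles in rad, forces in N, time in s.
With the tool pointing down it reaches from about 0.4 to 0.85 m from the base axis. Payload 10.4 kg.
Tool frame: the origin (TCP) lies between the finger pads; the fingertips stand ahead of it and the grasp point (between the pads) lies 5 mm behind it (manip.tip_extent is the z of the fingertips in the tool frame, in m); z points along the fingers, y is the line along which they close (so a half turn about z gives the same grasp; the last joint's range is limited). The gripper opens to 85 mm and grips with 20 to 120 N. Pads are 22 mm wide; open, the fingers measure 114 mm over their backs; the gripper's body (76 mm by 85 mm) begins 54 mm behind the grasp point. The pads swing forward as they close: fully open they stand 13 mm farther back than shut.
Start: joints at [1.083, 0.332, -0.065, 1.46, 0.022, 1.35, -0.088], TCP at [0.28, -0.559, 0.245] pointing down, gripper open.
Joint ranges: [-2.6, 2.6], [-0.5, 2.12], [-1.47, 1.34], [0.16, 2.42], [-1.27, 4.41], [0.06, 2.06], [-2.6, 2.6]. Speed limits (rad/s): [2.22, 2.22, 2.79, 2.79, 3.14, 3.14, 3.14].

### API

Orientations are given as a unit quaternion [x, y, z, w].
In Python, from workcell import status, viewer, manip gives the robot as it stands.
- The arm moves only by the tool play_rows, never from a script. Its argument "plan" is one flat list of numbers, 7 for each row, row after row: the turn, a rotation vector about the tool's x, y, z in degrees, then the shift along the tool's x, y, z in m, then the opening, from 0 (shut) to 1 (fully open). In form: [ax, ay, az, dx, dy, dz, grip, ax, ay, az, dx, dy, dz, grip, ...]. A call has 1 to 20 rows; each row is the pose to reach, as a shift and turn from the pose commanded when the call began, along the tool's axes at that moment; what a row does not reach only later rows make up. A row lasts 1/8 s, in which the tool goes at most 62.5 mm and 10.7 degrees, less where a joint would pass 70% of its speed; a pose out of reach is approached as far as the arm can. A call with a gripper value outside its range is refused whole. The fingers move at their own pace and stop on an object; "squeeze" is the grip in N (left out, the last holds). Time passes only in rows, so rows that repeat a pose let the fingers close. It gives the time, the measured TCP pose, the force, the opening and the grip force at its end, in the units of the state.
- status.get_obs(): the state, without advancing time (a new reading comes with each control period).
- viewer.camera(name): name is "scene" or "top" or "wrist"; returns the picture (400x640x3 uint8, red, green, blue); there is no depth.
- viewer.camera_model(name): a dict with "fx", "fy", "cx", "cy" (pixels), "R" (3x3) and "t" (3): a world point X has camera coordinates R X + t. Camera axes: x right, y down, z forward; pixel columns grow to the right and rows downward; lengths in m; the calibration is good to about 2 mm. A picture is of the moment at which its call begins: read the wrist's pose just before it. camera_model takes no time and is no camera call; for the wrist camera it gives the pose at the moment of the call.
- manip.hand_in(): hands the job in; it is judged then, once.
The state is a dict: "clock": time; "joint_pos": joint angles; "joint_velocities": joint speeds; "tau": joint torques, N m; "position": TCP position; "ee_rot": TCP orientation; "ft_force": force on the tool from outside, world axes, zero at the start; "torque": the same for the moment, N m; "grip_width": opening from 0.0 (shut) to 1.0 (fully open); "grasp_force": force on a finger pad.
Only numpy, scipy, OpenCV 4.12 (cv2) and the standard library are available. Lean on these libraries where they do the work, as an engineer would, in place of code of your own. Each camera call takes 0.05 s, during which the arm holds its last target. There are 200 camera calls.

### The job

Slide the board carriage, which has a slanted handle in front, until the middle of the round metal pad is right under the fixed test pin and pause there about a second, then bring the middle of the square pad right under the pin and let go. With the square pad there, press the knob on top of the pin all the way down for a moment and let it spring back up. Never press the pin down anywhere else, do not touch the circuit board itself, and leave the other things on the bench where they are.

Things in the scene. Friction and masses are not known exactly. Their poses are not given: they have to be found in the camera images.
- stage: Fixed x-y stage, base 230 x 340 mm; origin under its centre, below the test pin; x points from its handle side (robot side) to its back, z up. Posts at x 30, y +-155 mm carry a cross beam (x 15 to 45, z 220 to 250 mm) and, on side arms, a black lamp bar over the handle (x -105 to -75, y +-165, z 221 to 247 mm): lean the gripper about 40 degrees back towards the robot to keep clear of it.
- saddle (a joint): Lower slide, m: the carriage's travel along the stage's +x; 0 = board centre under the pin, range -0.06 to 0.04. Stays where left (1.5 N friction). Starts pulled out towards the handle side.
- carriage (a joint): Upper slide, m: the carriage's travel along the stage's +y; 0 = middle, range -0.05 to 0.05. Stays where left (about 1.5 N friction).
- handle_grip (a point): Grip point on the axis of the carriage's handle, a round black rod 18 mm thick at the carriage's front, leaning 40 degrees from vertical towards the stage's -x; 92 mm above the bench, 47 mm up the rod from its root, 37 mm from its round tip. Moves rigidly with the carriage and board. The carriage plate (140 x 140 mm, top at 58 mm) starts 35 mm behind the point.
- round_pad (a point): Centre of the top of the round bare-metal pad, 18 mm across, 68 mm above the bench, on the green circuit board (82 x 82 mm, on a dark steel disc 120 mm across). The board is clamped on the carriage at any angle and does not turn in use. The pad is 28 mm from the board's centre.
- square_pad (a point): Centre of the top of the square bare-metal pad, 14 x 14 mm, same height, on the same board, 28 mm from the board's centre and 140 degrees round it from the round pad. (A third, narrow oblong pad 5 x 20 mm is not used.)
- pin_tip (a point): Lower tip of the steel test pin, which hangs vertically from the cross beam in a 20 mm barrel; up, it stands 80 mm above the bench, 12 mm above the pads. Only its height can change.
- knob_top (a point): Centre of the top face of the pin's round black knob (32 mm across, 12 mm high), on the pin's axis above the beam, 304 mm above the bench when up.
- probe (a joint): How far the pin is pressed down, m: 0 = up, 0.012 = at its stop (tip on the pad). Spring return, about 2 N to start and 6 N at the stop.
- mug: Bystander: mug, 84 mm across, 95 mm high; origin under its centre.
- jar: Bystander: jar 60 mm across, 75 mm high; origin under its centre.
- spool: Bystander: wire spool, 48 mm across, 42 mm high, standing beside the stage's front; origin under its centre.
- screwdriver: Bystander: screwdriver 170 mm long lying in front of the stage; origin under its middle.
- pliers: Bystander: pliers about 150 mm long, 12 mm high, lying beside the stage.
- spare_board: Bystander: spare circuit board 100 x 70 mm, 16 mm high, lying beside the stage.
- board: The circuit board with its steel disc, on the carriage; origin on the disc's axis at bench height (the board's top is 66 mm above the origin). Not to be touched.

How it is judged:
On the way, in this order (a step that is already met when the one before it is completed fails the run):
1. the round pad's centre is under the pin (within 5 mm sideways) and at rest (horizontal distance between round_pad and pin_tip below 0.005 m and velocity of joint saddle between -0.012 and 0.012 m/s and velocity of joint carriage between -0.012 and 0.012 m/s), for 0.5 s.
2. then the square pad's centre is under the pin (within 5 mm sideways) and at rest (horizontal distance between square_pad and pin_tip below 0.005 m and velocity of joint saddle between -0.012 and 0.012 m/s and velocity of joint carriage between -0.012 and 0.012 m/s), for 0.3 s.
3. then the pin is pressed down at least 10 of its 12 mm with the square pad under it (horizontal distance between square_pad and pin_tip below 0.005 m and value of joint probe above 0.01 m), for 0.1 s.
At the end, for the whole second after the job is handed in: The square pad's centre is at rest under the pin (within 5 mm sideways), the pin has sprung back up (pressed less than 2 mm), and the robot touches nothing (all of step 2 and value of joint probe below 0.002 m).
It fails at once if the pin is pressed down (more than 4 mm) while the square pad is not under it (more than 7 mm off) (value of joint probe above 0.004 m and horizontal distance between square_pad and pin_tip above 0.007 m).
It fails at once if the robot touches the circuit board (contact force between any of the fingers, the arm and board above 1 N).
It fails at once if a bystander is moved more than 20 mm (distance of any of mug, jar, spool, screwdriver, pliers, spare_board from where it was at the start of the episode above 0.02 m).
It also fails if it takes over 54 s, if anything falls off the work surface, if the arm or the gripper's body presses on something with over 40 N, if the wrist force passes 120 N, or if a joint passes its speed limit or range.

## Working session

There is one attempt and no reset: what is moved stays moved. The work goes in short steps, Python scripts to look and compute and a tool call to move; the robot and the scene stay as the last step left them, time stands still between calls to the robot, and variables do not carry over. Pictures are saved under pics/ and viewed, at most 10 in all, crops included, and the job is handed in when it is done.

Besides the shell and the picture viewer there is one more tool, called after "Emit:" by a JSON object that holds its "method" and its "body", one argument or row to a line. play_rows: Moves the arm, as the interface text tells. Its arguments: {"type":"object","properties":{"plan":{"type":"array","items":{"type":"number"}},"squeeze":{"type":"number"}},"required":["plan"]}

```bash
mkdir -p pics; ls
python3 - <<'E'
from workcell import status, viewer, manip
import cv2, numpy as np
for n in ("scene","top"):
    cv2.imwrite(f"pics/{n}0.png",viewer.camera(n)[:,:,::-1])
    m=viewer.camera_model(n); print(n,m)
print(manip.tip_extent); print(status.get_obs())
E
```

```text
pics
scene {'fx': 412.04394765884643, 'fy': 412.04394765884643, 'cx': 324.32007938276826, 'cy': 193.5664003482526, 'R': array([[ 0.81387704,  0.58102574, -0.00364192],
       [ 0.38303372, -0.54123003, -0.74856879],
       [-0.43690885,  0.60784797, -0.66304714]]), 't': array([-0.48883775, -0.07169777,  1.39783263])}
top {'fx': 460.4451545958272, 'fy': 460.4451545958272, 'cx': 322.4658303483763, 'cy': 195.73720488537776, 'R': array([[-0.00396726, -0.99937687, -0.03507329],
       [-0.99299052,  0.00808024, -0.1179175 ],
       [ 0.11812742,  0.03435963, -0.99240381]]), 't': array([0.05446069, 0.58093323, 1.15386936])}
0.014
{'clock': 0.1, 'joint_pos': array([ 1.08336796,  0.33280257, -0.06471218,  1.46085517,  0.02159997,
        1.3498921 , -0.08850206]), 'joint_velocities': array([-3.39583162e-04, -9.18725600e-04, -7.64094450e-05, -2.17304820e-03,
        7.58936044e-04, -5.94642461e-04, -2.08087963e-03]), 'tau': array([ 2.00213457e-03, -6.26750135e+01,  4.97074972e-02, -3.92425776e+01,
        1.62757194e-02,  7.13689064e-03,  6.61886111e-05]), 'position': array([ 0.28003174, -0.55840249,  0.24460036]), 'ee_rot': array([ 9.73109690e-01,  2.30341340e-01, -1.70876535e-04, -6.07267238e-04]), 'ft_force': array([-0.0360567 , -0.05601338, -0.59977832]), 'torque': array([-0.00434243,  0.01590773, -0.00206068]), 'grasp_force': 0.0, 'grip_width': 0.995987547777328}
```

View pics/scene0.png

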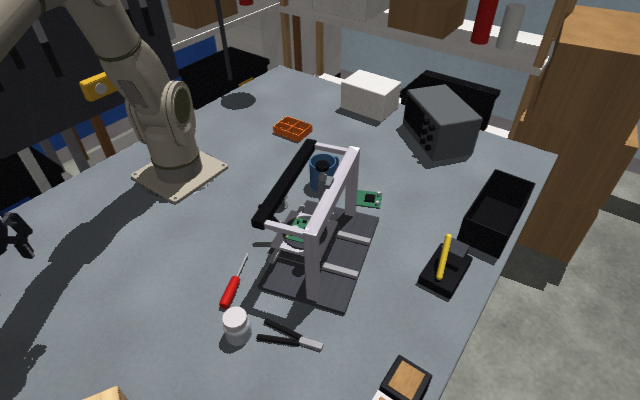

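View pics/top0.png

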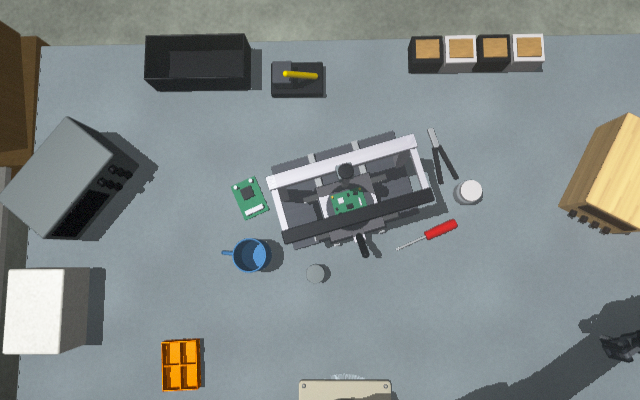

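The scene view shows the stage in mid-bench. In the top view the knob is at about (346,172), the beam runs from (270,185) to (415,142), the lamp bar runs from (283,236) to (432,197), the handle is near (363,245), and the board is near (350,203). I'll enlarge the top view.

Run:
```python
import cv2
a=cv2.imread("pics/top0.png")[120:270,255:445]
cv2.imwrite("pics/topz.png",cv2.resize(a,None,fx=4,fy=4,interpolation=cv2.INTER_CUBIC))
```

```text
(no output)
```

View pics/topz.png

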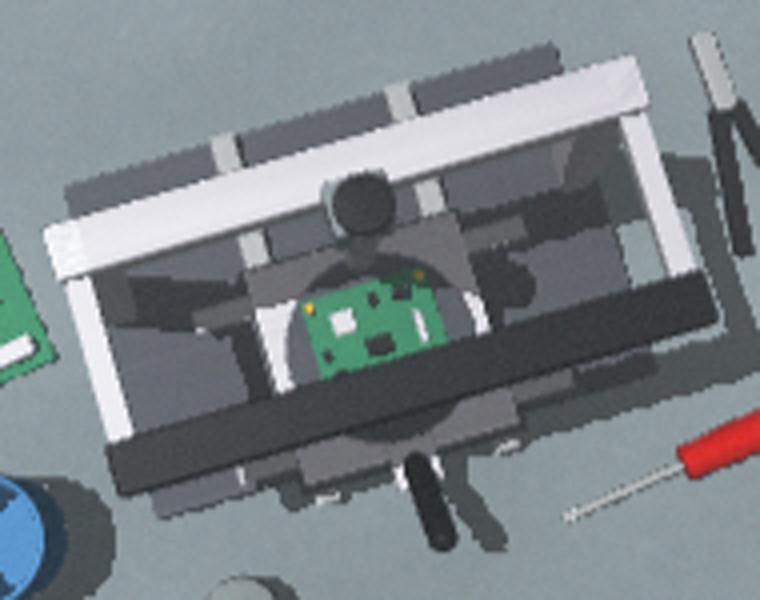

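The zoom shows, in zoomed pixels: knob top about (364,204), lamp bar corners (107,447), (120,495), (705,272), (718,320), and plate corners (245,270), (460,210), (520,415), (310,487). The rod runs from its root at (413,460) to its tip at (441,540). The square pad is at (343,321) and the oblong at (421,324). The round pad is hidden under the bar.

```bash
cat > h.py <<'E'
import numpy as np, cv2
from workcell import status, viewer, manip
from scipy.spatial.transform import Rotation as Rot
def ray(m,u,v,z):
    d=m["R"].T@np.array([(u-m["cx"])/m["fx"],(v-m["cy"])/m["fy"],1]); o=-m["R"].T@m["t"]
    return o+d*(z-o[2])/d[2]
def pix(m,X):
    c=m["R"]@np.asarray(X)+m["t"]; return np.array([m["fx"]*c[0]/c[2]+m["cx"],m["fy"]*c[1]/c[2]+m["cy"]])
E
python3 - <<'E'
from h import *
m=viewer.camera_model("top"); np.set_printoptions(precision=4,suppress=True)
P=lambda x,y,z: ray(m,(x+.5)/4-.5+255,(y+.5)/4-.5+120,z)
knob=P(364,204,.304)
bar=[P(*c,.247) for c in((107,447),(120,495),(705,272),(718,320))]
plate=[P(*c,.058) for c in((245,270),(460,210),(520,415),(310,487))]
d=(bar[2]+bar[3]-bar[0]-bar[1])/2; print("barlen",np.linalg.norm(d))
ya=-d/np.linalg.norm(d); xa=np.array([-ya[1]*-1,-ya[0],0]); xa=np.array([ya[1],-ya[0],0])
yaw=np.arctan2(xa[1],xa[0]); print("yaw",np.degrees(yaw))
o=np.mean(bar,0)+.09*xa; print("origin from bar",o,"knob",knob)
o=knob.copy();o[2]=0
S=lambda X:np.array([xa@(X-o),ya@(X-o)])
print("plate",[S(p) for p in plate],"c",S(np.mean(plate,0)), [np.linalg.norm(plate[i]-plate[i-1]) for i in range(4)])
tip=P(441,540,.118);root=P(413,460,.056)
print("tip",tip,S(tip),"root",root,S(root))
for n,c in dict(sq=(343,321),ob=(421,324),bl=(305,305),br=(432,280)).items():print(n,S(P(*c,.067)))
E
```

```text
barlen 0.32759228619757763
yaw 15.965275120657083
origin from bar [ 0.6001 -0.0057  0.247 ] knob [ 0.5996 -0.005   0.304 ]
plate [array([0.0209, 0.0687]), array([ 0.0191, -0.073 ]), array([-0.116 , -0.0711]), array([-0.1223,  0.0677])] c [-0.0496 -0.0019] [np.float64(0.1431578185662382), np.float64(0.1417128169837829), np.float64(0.13505739953634058), np.float64(0.13892922171543068)]
tip [ 0.4307 -0.0514  0.118 ] [-0.1751  0.0018] root [ 0.4799 -0.0382  0.056 ] [-0.1241  0.001 ]
sq [-0.0289  0.0186]
ob [-0.0445 -0.0276]
bl [-0.0125  0.0386]
br [-0.0198 -0.0422]
```

The numbers agree with each other:
- The stage origin is about (0.600, -0.005) with yaw 16°.
- The saddle is about -0.050 and the carriage about 0.
- The square pad is at (+0.021, +0.020) from the board centre.
- The oblong pad is near -80°, so the round pad is at about (-0.028, -0.001), under the bar.
- The grip point is at stage (-0.155, 0, 0.092).

Next I'll plan the approach with the tool along the rod axis.

```bash
cat >> h.py <<'E'
np.set_printoptions(precision=4,suppress=True)
YAW=np.radians(16); O=np.array([.5998,-.0053,0]); RS=Rot.from_euler('z',YAW).as_matrix()
def W(*p): return O+RS@np.array(p)          # stage -> world
def tool(lean,flip=False):                   # tool y = -/+ stage y, leaned back
    a=np.radians(lean); z=np.array([np.sin(a),0,-np.cos(a)]); y=np.array([0,1. if flip else -1.,0])
    return RS@np.c_[np.cross(y,z),y,z]
def row(R,p):                                # turn (deg) and shift in present tool axes
    s=status.get_obs(); R0=Rot.from_quat(s["ee_rot"]).as_matrix()
    return np.degrees(Rot.from_matrix(R0.T@R).as_rotvec()), R0.T@(p-s["position"])
E
python3 - <<'E'
from h import *
m=viewer.camera_model("wrist"); s=status.get_obs(); R0=Rot.from_quat(s["ee_rot"]).as_matrix()
print("cam in tool",R0.T@(-m["R"].T@m["t"]-s["position"]),(m["R"]@R0)[2])
ax=np.array([.643,0,-.766]); g=np.array([-.155,0,.092])
for f in(0,1):
    R=tool(40,f)
    for b in(.12,0): print(f,b,W(*(g-ax*(b-.005))),*row(R,W(*(g-ax*(b-.005)))))
E
```

```text
cam in tool [ 0.0666  0.0001 -0.1279] [-0.2632 -0.0004  0.9648]
0 0.12 [ 0.3797 -0.0684  0.1801] [-3.7807 39.8929 10.1734] [ 0.3088 -0.3932  0.065 ]
0 0 [ 0.4539 -0.0471  0.0882] [-3.7807 39.8929 10.1734] [ 0.3846 -0.3789  0.1569]
1 0.12 [ 0.3797 -0.0684  0.1801] [ -58.1378   -5.5099 -159.6901] [ 0.3088 -0.3932  0.065 ]
1 0 [ 0.4539 -0.0471  0.0882] [ -58.1378   -5.5099 -159.6901] [ 0.3846 -0.3789  0.1569]
```

Emit:
{"method": "play_rows", "body": {
  "plan": [0,0,-85,0.155,-0.197,0.02,1,0,0,-85,0.155,-0.197,0.02,1,0,0,-85,0.155,-0.197,0.02,1,0,0,-85,0.155,-0.197,0.02,1,0,0,-85,0.155,-0.197,0.02,1,0,0,-85,0.155,-0.197,0.02,1,0,0,-85,0.155,-0.197,0.02,1,0,0,-85,0.155,-0.197,0.02,1,-58.1,-5.5,-159.7,0.309,-0.393,0.065,1,-58.1,-5.5,-159.7,0.309,-0.393,0.065,1,-58.1,-5.5,-159.7,0.309,-0.393,0.065,1,-58.1,-5.5,-159.7,0.309,-0.393,0.065,1,-58.1,-5.5,-159.7,0.309,-0.393,0.065,1,-58.1,-5.5,-159.7,0.309,-0.393,0.065,1,-58.1,-5.5,-159.7,0.309,-0.393,0.065,1,-58.1,-5.5,-159.7,0.309,-0.393,0.065,1,-58.1,-5.5,-159.7,0.309,-0.393,0.065,1,-58.1,-5.5,-159.7,0.309,-0.393,0.065,1,-58.1,-5.5,-159.7,0.309,-0.393,0.065,1,-58.1,-5.5,-159.7,0.309,-0.393,0.065,1],
  "squeeze": 40
}}

```text
clock: 2.6
position: [0.4008, -0.0776, 0.2258]
ee_rot: [-0.134, 0.936, 0.052, 0.32]
ft_force: [-0.3, 1.2, 0.2]
grip_width: 1.0
grasp_force: 0.0
```

Run:
```python
from h import *
ax=np.array([.643,0,-.766]); g=np.array([-.155,0,.092])
print(status.get_obs()["joint_pos"],*row(tool(40,1),W(*(g+ax*.005))))
cv2.imwrite("pics/w1.png",viewer.camera("wrist")[:,:,::-1])
```

```text
[ 0.422  -0.4992 -0.0157  2.4161 -0.6091  0.79    2.6026] [ 0.8501 -2.1829  0.0233] [0.0375 0.0125 0.1454]
```

View pics/w1.png

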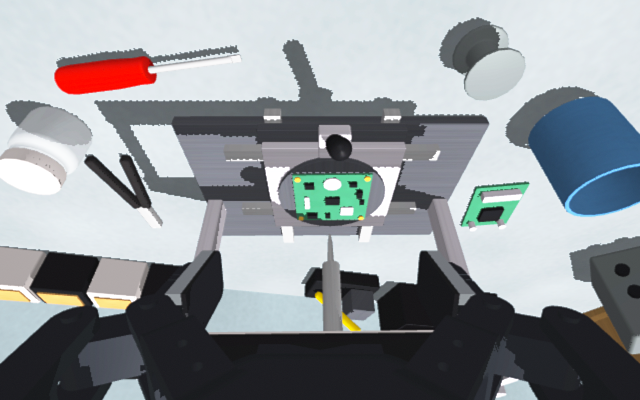

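The wrist view looks under the bar and shows every pad: round about (332,184), square about (346,211), oblong about (307,203), rod tip about (340,148). I'll measure the pads here.

Run:
```python
from h import *
m=viewer.camera_model("wrist"); I=cv2.imread("pics/w1.png")
mask=(I.min(2)>185).astype(np.uint8); mask[:170]=0;mask[222:]=0;mask[:,:292]=0;mask[:,372:]=0
n,l,st,c=cv2.connectedComponentsWithStats(mask)
S=lambda X:RS.T@(X-O)
for i in range(1,n):
    if st[i,4]>25: print(st[i],c[i],S(ray(m,*c[i],.068)))
hsv=cv2.cvtColor(I,cv2.COLOR_BGR2HSV); g=cv2.inRange(hsv,(65,80,60),(90,255,255)); g[:, :280]=0; g[:,390:]=0;g[:160]=0;g[235:]=0
r=cv2.minAreaRect(cv2.findNonZero(g)); print(r)
p=cv2.convexHull(cv2.findNonZero(g)); P=np.array([ray(m,*q[0],.066) for q in p],np.float32)
a=cv2.minAreaRect(np.array([S(q)[:2]*1000 for q in P],np.float32)); print("board mm",a)
print("rod tip",S(ray(m,340,148,.118)), "pin", pix(m,W(0,0,.08)))
```

```text
[324 179  17  12 168] [331.9464 184.1667] [-0.0813  0.0009  0.068 ]
[304 198   6  11  56] [306.8571 202.9643] [-0.0485 -0.0261  0.068 ]
[340 207  14   9 101] [346.4356 211.4059] [-0.0317  0.0197  0.068 ]
((332.0, 196.5), (47.0, 80.0), 90.0)
board mm ((-53.603363037109375, 1.1114044189453125), (86.10610961914062, 82.38380432128906), 0.8786338567733765)
rod tip [-0.1812  0.001   0.118 ] pin [329.0234 234.4302]
```

Emit:
{"method": "play_rows", "body": {
  "plan": [0.8,-2.2,0,0.037,0.012,0.07,1,0.8,-2.2,0,0.037,0.012,0.07,1,0.8,-2.2,0,0.037,0.012,0.07,1,0.8,-2.2,0,0.037,0.012,0.07,1]
}}

```text
clock: 3.15
position: [0.4453, -0.0731, 0.1794]
ee_rot: [-0.13, 0.938, 0.05, 0.316]
ft_force: [-0.1, 0.6, -0.3]
grip_width: 1.0
grasp_force: 0.0
```

Run:
```python
from h import *
ax=np.array([.643,0,-.766]); g=np.array([-.155,0,.092])
print(status.get_obs()["joint_pos"],*row(tool(40,1),W(*(g+ax*.005))))
```

```text
[ 0.2524 -0.3316  0.0558  2.4156 -0.6288  0.5927  2.6026] [ 0.5658 -2.6551 -0.4166] [0.0432 0.0215 0.0821]
```

Joint 7 is at its limit. The rod is round and coaxial with the tool, so I can turn the tool +20° about its own axis to relieve it.

Run:
```python
from h import *
ax=np.array([.643,0,-.766]); g=np.array([-.155,0,.092])
R=tool(40,1)@Rot.from_euler('z',20,degrees=True).as_matrix()
for b in (.07,0):print(*row(R,W(*(g+ax*(.005-b)))))
```

```text
[ 0.0966 -2.7262 19.5797] [0.0464 0.0222 0.0122]
[ 0.0966 -2.7262 19.5797] [0.0432 0.0215 0.0821]
```

Emit:
{"method": "play_rows", "body": {
  "plan": [0,-2.7,19.6,0.046,0.022,0.012,1,0,-2.7,19.6,0.046,0.022,0.012,1,0,-2.7,19.6,0.046,0.022,0.012,1,0,-2.7,19.6,0.046,0.022,0.012,1]
}}

```text
clock: 3.65
position: [0.4418, -0.0693, 0.1643]
ee_rot: [0.034, 0.945, 0.108, 0.306]
ft_force: [-0.4, 0.2, 1.0]
grip_width: 0.998
grasp_force: 0.0
```

Run:
```python
from h import *
ax=np.array([.643,0,-.766]); g=np.array([-.155,0,.092])
R=tool(40,1)@Rot.from_euler('z',20,degrees=True).as_matrix()
print(status.get_obs()["joint_pos"],*row(R,W(*(g+ax*.005))))
```

```text
[ 1.0123 -0.3174 -0.6001  2.4155 -1.0143  0.6996  2.6026] [ 0.0949 -2.2856 -0.4094] [0.0366 0.0044 0.0713]
```

Run:
```python
from h import *
print(*row(tool(0,1),np.array([.42,-.11,.30])))
```

```text
[  7.5772  37.3239 -19.3511] [-0.0652 -0.009  -0.1273]
```

Emit:
{"method": "play_rows", "body": {
  "plan": [3.8,18.7,-9.7,-0.033,-0.005,-0.08,1,3.8,18.7,-9.7,-0.033,-0.005,-0.08,1,7.6,37.3,-19.4,-0.065,-0.009,-0.127,1,7.6,37.3,-19.4,-0.065,-0.009,-0.127,1,7.6,37.3,-19.4,-0.065,-0.009,-0.127,1,7.6,37.3,-19.4,-0.065,-0.009,-0.127,1,7.6,37.3,-19.4,-0.065,-0.009,-0.127,1,7.6,37.3,-19.4,-0.065,-0.009,-0.127,1]
}}

```text
clock: 4.65
position: [0.4196, -0.1096, 0.299]
ee_rot: [-0.14, 0.99, -0.001, 0.0]
ft_force: [0.6, -0.3, 0.7]
grip_width: 0.996
grasp_force: 0.0
```

Run:
```python
from h import *
print(status.get_obs()["joint_pos"],*row(tool(0,1),np.array([.42,-.11,.30])))
```

```text
[ 1.1252 -0.1175 -0.8836  1.8056 -0.0908  1.4109  2.1121] [-0.0704 -0.0055  0.146 ] [-0.0003 -0.0005 -0.001 ]
```

Run:
```python
from h import *
Z=Rot.from_euler('z',90,degrees=True).as_matrix()
ax=np.array([.643,0,-.766]); g=np.array([-.155,0,.092])
print(*row(tool(0,1)@Z,np.array([.42,-.11,.30])))
print(*row(tool(20,1)@Z,W(*(g+ax*(.005-.1)+[0,0,.03]))))
print(*row(tool(40,1)@Z,W(*(g+ax*(.005-.07)))))
```

```text
[-0.0596  0.051  90.1459] [-0.0003 -0.0005 -0.001 ]
[-15.7384 -15.669   89.1582] [0.014  0.0507 0.1041]
[-31.3288 -31.303   86.1558] [-0.0053  0.0508  0.1571]
```

Emit:
{"method": "play_rows", "body": {
  "plan": [0,0,45,0,0,0,1,0,0,45,0,0,0,1,0,0,45,0,0,0,1,0,0,45,0,0,0,1,0,0,45,0,0,0,1,0,0,90,0,0,0,1,0,0,90,0,0,0,1,0,0,90,0,0,0,1,0,0,90,0,0,0,1,0,0,90,0,0,0,1,-15.7,-15.7,89.2,0.014,0.051,0.104,1,-15.7,-15.7,89.2,0.014,0.051,0.104,1,-15.7,-15.7,89.2,0.014,0.051,0.104,1,-31.3,-31.3,86.2,-0.005,0.051,0.157,1,-31.3,-31.3,86.2,-0.005,0.051,0.157,1,-31.3,-31.3,86.2,-0.005,0.051,0.157,1,-31.3,-31.3,86.2,-0.005,0.051,0.157,1]
}}

```text
clock: 6.78
position: [0.4331, -0.0726, 0.1643]
ee_rot: [0.565, 0.758, 0.265, 0.19]
ft_force: [0.6, 0.2, 0.1]
grip_width: 1.003
grasp_force: 0.0
```

Run:
```python
from h import *
Z=Rot.from_euler('z',90,degrees=True).as_matrix()
ax=np.array([.643,0,-.766]); g=np.array([-.155,0,.092])
print(status.get_obs()["joint_pos"])
for b in(.07,0): print(*row(tool(40,1)@Z,W(*(g+ax*(.005-b)))))
```

```text
[ 1.5872 -0.4983 -1.0106  2.4126 -1.263   0.9508  1.6088]
[-1.9505 -1.0322  0.2189] [ 0.0187 -0.0279  0.0069]
[-1.9505 -1.0322  0.2189] [ 0.0174 -0.0255  0.0769]
```

The arm is at its limits again, with the elbow twisted. I'll fit the arm's kinematics to the recorded poses to find a tool roll with comfortable joints over the whole handle travel.

```bash
cat > kin.py <<'E'
import numpy as np
from scipy.optimize import least_squares
from scipy.spatial.transform import Rotation as Rot
LO=np.array([-2.6,-.5,-1.47,.16,-1.27,.06,-2.6]);HI=np.array([2.6,2.12,1.34,2.42,4.41,2.06,2.6])
D=[([1.08337,.3328,-.06471,1.46086,.0216,1.34989,-.0885],[.28003,-.5584,.2446],[.97311,.23034,-.00017,-.0006]),
([.422,-.4992,-.0157,2.4161,-.6091,.79,2.6026],[.4008,-.0776,.2258],[-.134,.936,.052,.32]),
([.2524,-.3316,.0558,2.4156,-.6288,.5927,2.6026],[.4453,-.0731,.1794],[-.13,.938,.05,.316]),
([1.0123,-.3174,-.6001,2.4155,-1.0143,.6996,2.6026],[.4418,-.0693,.1643],[.034,.945,.108,.306]),
([1.1252,-.1175,-.8836,1.8056,-.0908,1.4109,2.1121],[.4196,-.1096,.299],[-.14,.99,-.001,0]),
([1.5872,-.4983,-1.0106,2.4126,-1.263,.9508,1.6088],[.4331,-.0726,.1643],[.565,.758,.265,.19])]
AX='zyzyzyz'
def fk(q,p):
    # p: 7 signs/scales fixed below, link offsets (x,y,z) before each joint and at tool, base & tool yaw
    L=p[:24].reshape(8,3); T=np.zeros(3); R=Rot.from_euler('z',p[24])
    for i in range(7):
        T=T+R.apply(L[i]); R=R*Rot.from_euler(AX[i],S[i]*q[i])
    R=R*Rot.from_euler('z',p[25]); return T+R.apply(L[7]),R
def res(p):
    e=[]
    for q,x,r in D:
        T,R=fk(q,p); e+=list((T-x)*10)+list((R.inv()*Rot.from_quat(r)).as_rotvec())
    return np.r_[e,.003*(p-P0)]
import itertools
def fit():
    global S,P0
    best=None
    P0=np.zeros(26); P0[2]=.2;P0[5]=.14;P0[8]=.3;P0[11]=.1;P0[14]=.3;P0[20]=.1;P0[23]=.15
    for s in itertools.product((1,-1),repeat=4):
        for by,ty in itertools.product((0,1.57,3.14,-1.57),repeat=2):
            S=np.array([s[0],1,s[1],1,s[2],1,s[3]]); P0[24]=by;P0[25]=ty
            r=least_squares(res,P0,max_nfev=15)
            if best is None or r.cost<best[0]: best=(r.cost,S.copy(),P0.copy())
    S,P0=best[1],best[2].copy(); r=least_squares(res,P0); return S,r
if __name__=="__main__":
    np.set_printoptions(precision=3,suppress=True)
    S,r=fit(); print(S,r.cost); print(r.x[:24].reshape(8,3),r.x[24:]); print(res(r.x)[:36].reshape(6,6))
    np.savez("kin.npz",S=S,p=r.x)
E
time timeout 300 python3 kin.py
```

```text
real	5m0.023s
user	4m53.518s
sys	0m0.236s
```

```bash
cat > kin2.py <<'E'
import kin; from kin import *
np.set_printoptions(precision=3,suppress=True)
best=[]
for s in itertools.product((1,-1),repeat=4):
  for s2 in (1,-1):
    sg=[s[0],s2,s[1],s2,s[2],s2,s[3]]
    M=[]; 
    Q=[Rot.from_euler('zyzyzyz'[0],0)]
    def mid(q):
        R=Rot.identity()
        for i in range(7): R=R*Rot.from_euler(AX[i],sg[i]*q[i])
        return R
    ms=[mid(d[0]) for d in D]; ts=[Rot.from_quat(d[2]) for d in D]
    f=lambda v:np.concatenate([((Rot.from_euler('z',v[0])*m*Rot.from_euler('z',v[1])).inv()*t).as_rotvec() for m,t in zip(ms,ts)])
    for by in(0,1.57,3.14,-1.57):
        for ty in(0,1.57,3.14,-1.57):
            r=least_squares(f,[by,ty],max_nfev=20); best.append((r.cost,sg,r.x))
best.sort(key=lambda b:b[0]); 
for b in best[:3]:print(b)
c,sg,v=best[0]; kin.S=np.array(sg)
P0=np.zeros(26); P0[2]=.2;P0[5]=.14;P0[8]=.3;P0[11]=.1;P0[14]=.3;P0[20]=.1;P0[23]=.15;P0[24:]=v; kin.P0=P0
r=least_squares(kin.res,P0,max_nfev=60)
print(r.cost);print(r.x[:24].reshape(8,3),r.x[24:]); print(kin.res(r.x)[:36].reshape(6,6))
np.savez("kin.npz",S=kin.S,p=r.x)
E
time timeout 120 python3 kin2.py
```

```text
(np.float64(1.004542439804719e-06), [-1, 1, -1, 1, -1, 1, -1], array([-0.001,  1.571]))
(np.float64(1.0045424398047283e-06), [-1, -1, -1, -1, -1, -1, -1], array([-3.142, -1.571]))
(np.float64(1.0045424398047319e-06), [-1, 1, -1, 1, -1, 1, -1], array([-0.001,  1.571]))
1.208363847384105e-06
[[-0.     0.     0.159]
 [ 0.002 -0.011  0.099]
 [-0.002 -0.011  0.324]
 [ 0.002 -0.012  0.124]
 [ 0.001 -0.012  0.394]
 [-0.001 -0.     0.094]
 [ 0.001 -0.     0.14 ]
 [ 0.     0.     0.19 ]] [-0.001  1.571]
[[-0.     0.    -0.    -0.    -0.    -0.   ]
 [ 0.     0.    -0.    -0.    -0.     0.   ]
 [-0.     0.    -0.     0.     0.    -0.   ]
 [-0.    -0.     0.     0.     0.     0.   ]
 [-0.     0.     0.     0.001  0.     0.001]
 [ 0.     0.    -0.    -0.     0.    -0.   ]]
real	0m23.973s
user	0m23.934s
sys	0m0.273s
```

The fit is sub-millimetre. Next I'll search tool rolls and leans for feasible joints at the grasp, the pre-grasp and the two pad positions.

```bash
cat > ik.py <<'E'
import kin; from kin import *; from h import tool,W
z=np.load("kin.npz"); kin.S=z["S"]; p=z["p"]; rng=np.random.default_rng(0)
def ik(R,x,q0,mw=.02,soft=.05):
    Rt=Rot.from_matrix(R); mid=(LO+HI)/2
    f=lambda q:np.r_[(fk(q,p)[0]-x)*10,(fk(q,p)[1].inv()*Rt).as_rotvec(),1e-3*(q-q0)]
    r=least_squares(f,np.clip(q0,LO+soft,HI-soft),bounds=(LO+.01,HI-.01),max_nfev=60)
    return np.abs(r.fun[:6]).max(),r.x,np.minimum(r.x-LO,HI-r.x).min()
E
cat > s.py <<'E'
from ik import *
np.set_printoptions(precision=2,suppress=True)
for lean in (40,34):
  a=np.radians(lean); ax=np.array([np.sin(a),0,-np.cos(a)])
  for roll in range(-180,180,30):
    R=tool(lean,1)@Rot.from_euler('z',roll,degrees=True).as_matrix(); o=[]
    for x,y,b in((-.155,0,0),(-.155,0,.06),(-.077,0,0)):
        P=W(*(np.array([x,y,.092])+ax*(.005-b)))
        best=min((ik(R,P,np.array(q0)) for q0 in([.3,0,0,2.2,0,.8,0],[-.6,0,.7,2.2,.5,.8,0],[1.,0,-.7,2.2,-.5,.8,0])),key=lambda t:(t[0]>2e-3,-t[2] if t[0]<=2e-3 else t[0]))
        o+=[round(best[0],3),round(best[2],2),best[1]]
    print(lean,roll,*o)
E
time timeout 400 python3 s.py
```

```text
40 -180 0.076 0.01 [ 1.81 -0.22 -1.42  2.41 -1.26  0.65  0.08] 0.097 0.01 [ 1.72 -0.49 -1.14  2.41 -1.25  1.    0.06] 0.0 0.06 [ 0.99  0.08 -0.87  2.36 -1.2   0.23 -0.03]
40 -150 0.096 0.01 [ 1.81 -0.22 -1.42  2.41 -1.26  0.65 -0.44] 0.125 0.01 [ 1.72 -0.49 -1.14  2.41 -1.25  1.   -0.47] 0.0 0.06 [ 0.94  0.07 -0.81  2.36 -1.21  0.23 -0.54]
40 -120 0.091 0.01 [ 1.81 -0.22 -1.42  2.41 -1.26  0.65 -0.97] 0.12 0.01 [ 1.71 -0.49 -1.14  2.41 -1.25  1.   -0.99] 0.0 0.05 [ 0.9   0.07 -0.77  2.36 -1.22  0.23 -1.06]
40 -90 0.075 0.01 [ 1.81 -0.22 -1.42  2.41 -1.26  0.65 -1.49] 0.096 0.01 [ 1.71 -0.49 -1.14  2.41 -1.25  1.   -1.52] 0.0 0.05 [ 0.9   0.07 -0.78  2.36 -1.22  0.23 -1.58]
40 -60 0.096 0.01 [ 1.81 -0.22 -1.42  2.41 -1.26  0.65 -2.01] 0.124 0.01 [ 1.71 -0.49 -1.14  2.41 -1.25  1.   -2.04] 0.0 0.04 [ 0.87  0.06 -0.75  2.36 -1.23  0.23 -2.1 ]
40 -30 0.194 0.01 [-1.03 -0.44  1.22  2.41  0.09  0.48  2.59] 0.2 0.01 [-0.66 -0.48  0.86  2.41  0.04  0.66  2.59] 0.0 0.01 [ 1.55  0.31 -1.46  2.35  0.05  0.12  2.52]
40 0 0.164 0.01 [ 0.7  -0.11 -0.52  2.41 -0.71  0.42  2.59] 0.178 0.01 [ 0.59 -0
[... 2312 characters left out ...]
.74 -0.33 -1.39  2.41 -1.26  0.66  2.09] 0.035 0.01 [ 1.55 -0.49 -1.06  2.41 -1.16  0.9   2.  ] 0.0 0.13 [ 1.03  0.09 -0.94  2.29 -0.53  0.28  1.39]
34 90 0.017 0.01 [ 1.75 -0.33 -1.39  2.41 -1.26  0.66  1.57] 0.031 0.01 [ 1.55 -0.49 -1.06  2.41 -1.16  0.9   1.48] 0.0 0.13 [ 1.02  0.09 -0.93  2.29 -0.54  0.28  0.88]
34 120 0.021 0.01 [ 1.75 -0.33 -1.39  2.41 -1.26  0.67  1.04] 0.039 0.01 [ 1.55 -0.49 -1.06  2.41 -1.16  0.9   0.95] 0.0 0.13 [ 0.96  0.08 -0.87  2.29 -0.57  0.28  0.37]
34 150 0.019 0.01 [ 1.75 -0.33 -1.39  2.41 -1.26  0.67  0.52] 0.036 0.01 [ 1.55 -0.49 -1.06  2.41 -1.16  0.9   0.43] 0.0 0.12 [ 0.88  0.07 -0.79  2.3  -0.6   0.28 -0.12]
real	0m51.416s
user	0m51.666s
sys	0m0.253s
```

```bash
cat > s2.py <<'E'
from ik import *
np.set_printoptions(precision=2,suppress=True)
for roll in (0,15):
  for x,y,b in((-.155,0,.06),(-.155,0,0),(-.13,0,0),(-.105,0,0),(-.077,0,0),(-.126,-.02,0)):
   for lean in (10,16,22,28,34,37):
    a=np.radians(lean); ax=np.array([np.sin(a),0,-np.cos(a)])
    R=tool(lean,1)@Rot.from_euler('z',roll,degrees=True).as_matrix()
    P=W(*(np.array([x,y,.092])+ax*(.005-b)))
    best=min((ik(R,P,np.array(q0)) for q0 in([.3,0,0,2.2,0,.8,2.],[-.6,0,.7,2.2,.5,.8,2],[1.,0,-.7,2.2,-.5,.8,2])),key=lambda t:(t[0]>2e-3,-t[2] if t[0]<=2e-3 else t[0]))
    if best[0]<.02: print(roll,x,y,b,lean,round(best[0],3),round(best[2],2),best[1])
E
timeout 500 python3 s2.py
```

```text
0 -0.155 0 0.06 10 0.0 0.3 [ 0.91 -0.07 -0.82  2.12 -0.15  0.91  2.03]
0 -0.155 0 0.06 16 0.0 0.21 [ 0.93 -0.16 -0.76  2.21 -0.32  0.82  2.2 ]
0 -0.155 0 0.06 22 0.0 0.12 [ 0.89 -0.23 -0.67  2.3  -0.49  0.74  2.37]
0 -0.155 0 0.06 28 0.0 0.04 [ 0.83 -0.28 -0.56  2.38 -0.66  0.67  2.56]
0 -0.155 0 0 10 0.0 0.25 [ 0.82  0.07 -0.78  2.17 -0.01  0.76  1.9 ]
0 -0.155 0 0 16 0.0 0.18 [ 0.89  0.   -0.8   2.24 -0.16  0.65  2.06]
0 -0.155 0 0 22 0.0 0.11 [ 0.92 -0.06 -0.78  2.31 -0.37  0.55  2.27]
0 -0.155 0 0 28 0.0 0.04 [ 0.88 -0.1  -0.7   2.38 -0.63  0.47  2.54]
0 -0.13 0 0 10 0.0 0.31 [ 0.75  0.13 -0.74  2.11  0.05  0.77  1.83]
0 -0.13 0 0 16 0.0 0.23 [ 0.83  0.07 -0.78  2.19 -0.08  0.64  1.96]
0 -0.13 0 0 22 0.0 0.16 [ 0.89  0.01 -0.8   2.26 -0.26  0.53  2.15]
0 -0.13 0 0 28 0.0 0.09 [ 0.91 -0.03 -0.77  2.33 -0.53  0.43  2.42]
0 -0.105 0 0 10 0.0 0.36 [ 0.68  0.18 -0.7   2.06  0.1   0.78  1.78]
0 -0.105 0 0 16 0.0 0.28 [ 0.76  0.12 -0.74  2.14 -0.    0.65  1.88]
0 -0.105 0 0 22 0.0 0.21 [ 0.83  0.07 -0.78  2.21 -0.15  0.52  2.04]
0 -0.105 0 0 28 0.0 0.14 [ 0.9   0.03 -0.81  2.28 -0.39  0
[... 2212 characters left out ...]
0 0.34 [ 0.64  0.17 -0.66  2.08  0.05  0.65  1.56]
15 -0.077 0 0 22 0.0 0.26 [ 0.72  0.13 -0.7   2.16 -0.07  0.52  1.68]
15 -0.077 0 0 28 0.0 0.19 [ 0.8   0.1  -0.75  2.23 -0.25  0.39  1.87]
15 -0.077 0 0 34 0.0 0.13 [ 0.93  0.08 -0.84  2.29 -0.58  0.28  2.21]
15 -0.077 0 0 37 0.0 0.09 [ 1.03  0.08 -0.92  2.33 -0.82  0.24  2.47]
15 -0.126 -0.02 0 10 0.0 0.33 [ 0.72  0.15 -0.68  2.09  0.05  0.77  1.61]
15 -0.126 -0.02 0 16 0.0 0.26 [ 0.81  0.09 -0.72  2.16 -0.06  0.65  1.73]
15 -0.126 -0.02 0 22 0.0 0.19 [ 0.89  0.04 -0.76  2.23 -0.24  0.54  1.91]
15 -0.126 -0.02 0 28 0.0 0.12 [ 0.94  0.01 -0.77  2.3  -0.5   0.44  2.18]
15 -0.126 -0.02 0 34 0.0 0.04 [ 0.96 -0.02 -0.74  2.37 -0.86  0.37  2.56]
```

Plan:
- Grasp with the fingers closing along y, roll 5°, at lean 20°, where the joints have good margin.
- Raise the lean towards 34° while sliding forward, which keeps the gripper body clear of the bar.

First I'll back off and unroll.

```bash
cat >> h.py <<'E'
def G(lean,x,y,b=0,roll=5):    # TCP pose for grasping the rod with grip point at stage x,y
    a=np.radians(lean); ax=np.array([np.sin(a),0,-np.cos(a)])
    return row(tool(lean,1)@Rot.from_euler('z',roll,degrees=True).as_matrix(),W(*(np.array([x,y,.092])+ax*(.005-b))))
E
python3 - <<'E'
from h import *
r=lambda d:Rot.from_euler('z',d,degrees=True).as_matrix()
print(*row(tool(0,1)@r(45),np.array([.42,-.11,.28])));print(*row(tool(0,1)@r(5),np.array([.42,-.11,.28])));print(*G(20,-.155,0,.07))
E
```

```text
[ 36.3775  14.0569 -42.7313] [-0.0307  0.0532 -0.1058]
[ 31.3428  27.3685 -81.045 ] [-0.0307  0.0532 -0.1058]
[ 15.3155  12.5732 -83.8424] [ 0.0186 -0.0056  0.0101]
```

Emit:
{"method": "play_rows", "body": {
  "plan": [36.4,14,-42.7,-0.03,0.053,-0.106,1,36.4,14,-42.7,-0.03,0.053,-0.106,1,36.4,14,-42.7,-0.03,0.053,-0.106,1,36.4,14,-42.7,-0.03,0.053,-0.106,1,36.4,14,-42.7,-0.03,0.053,-0.106,1,36.4,14,-42.7,-0.03,0.053,-0.106,1,31.3,27.4,-81,-0.03,0.053,-0.106,1,31.3,27.4,-81,-0.03,0.053,-0.106,1,31.3,27.4,-81,-0.03,0.053,-0.106,1,31.3,27.4,-81,-0.03,0.053,-0.106,1,31.3,27.4,-81,-0.03,0.053,-0.106,1,15.3,12.6,-83.8,0.019,-0.006,0.01,1,15.3,12.6,-83.8,0.019,-0.006,0.01,1,15.3,12.6,-83.8,0.019,-0.006,0.01,1,15.3,12.6,-83.8,0.019,-0.006,0.01,1,15.3,12.6,-83.8,0.019,-0.006,0.01,1]
}}

```text
clock: 8.78
position: [0.4306, -0.0532, 0.1544]
ee_rot: [-0.093, 0.98, 0.032, 0.172]
ft_force: [0.1, -0.6, 0.3]
grip_width: 1.0
grasp_force: 0.0
```

Run:
```python
from h import *
print(status.get_obs()["joint_pos"],*G(20,-.155,0,.07),*G(20,-.155,0))
cv2.imwrite("pics/w2.png",viewer.camera("wrist")[:,:,::-1])
```

```text
[ 1.3061 -0.329  -1.0091  2.2504 -0.631   0.8543  2.4107] [ 0.0363  0.2075 -0.2083] [ 0.0017 -0.0008  0.0007] [ 0.0363  0.2075 -0.2083] [ 0.0019 -0.0008  0.0707]
```

View pics/w2.png

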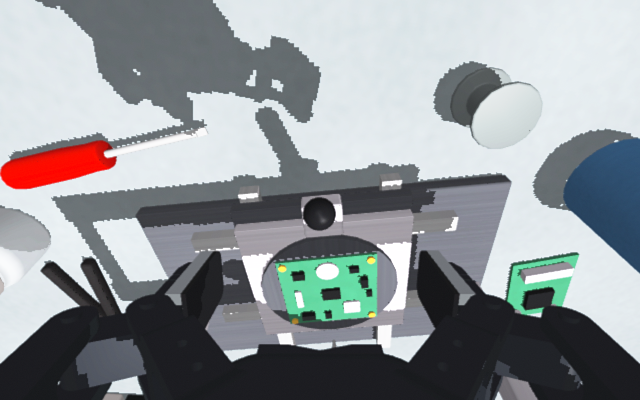

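The tool is in position with good joint margins. The rod tip at (320,213) sits centred between the fingers. I'll descend along the tool axis and close.

Emit:
{"method": "play_rows", "body": {
  "plan": [0,0,0,0.002,-0.001,0.035,1,0,0,0,0.002,-0.001,0.07,1,0,0,0,0.002,-0.001,0.07,1,0,0,0,0.002,-0.001,0.07,1,0,0,0,0.002,-0.001,0.07,0,0,0,0,0.002,-0.001,0.07,0,0,0,0,0.002,-0.001,0.07,0,0,0,0,0.002,-0.001,0.07,0,0,0,0,0.002,-0.001,0.07,0,0,0,0,0.002,-0.001,0.07,0],
  "squeeze": 40
}}

```text
clock: 10.07
position: [0.4504, -0.0476, 0.0861]
ee_rot: [-0.093, 0.98, 0.033, 0.171]
ft_force: [-0.9, -0.8, 5.6]
grip_width: 0.199
grasp_force: 38.8
```

Run:
```python
from h import *
s=status.get_obs();print(s["joint_pos"],s["ft_force"],s["grip_width"],s["grasp_force"],RS.T@(s["position"]-O))
for l,x in((20,-.155),(22,-.14),(25,-.12),(28,-.10),(31,-.088),(34,-.077)): print(l,x,*G(l,x,-.0005))
```

```text
[ 1.4678 -0.0522 -1.3051  2.2762 -0.3602  0.5877  2.1862] [-0.9138 -0.8196  5.5593] 0.19930043458451244 38.801103830337524 [-0.1553  0.0005  0.0861]
20 -0.155 [ 0.0887  0.0931 -0.203 ] [-0.0024 -0.0008 -0.0005]
22 -0.14 [-0.0892 -1.899  -0.2044] [-0.0166  0.0005  0.0047]
25 -0.12 [-0.356  -4.8871 -0.2064] [-0.0355  0.0022  0.0115]
28 -0.1 [-0.6228 -7.8752 -0.2082] [-0.0545  0.0039  0.0184]
31 -0.088 [ -0.8897 -10.8633  -0.2101] [-0.066   0.005   0.0225]
34 -0.077 [ -1.1566 -13.8514  -0.2118] [-0.0765  0.0059  0.0262]
```

Gripped at about 17 mm opening. Pushing forward in small rows with the lean rising.

Emit:
{"method": "play_rows", "body": {
  "plan": [0,-1,-0.1,-0.008,0,0.003,0,0,-1.9,-0.2,-0.016,0,0.005,0,0,-2.9,-0.2,-0.022,0.001,0.007,0,-0.2,-3.9,-0.2,-0.029,0.002,0.009,0,-0.3,-4.9,-0.2,-0.0355,0.002,0.0115,0,-0.4,-5.9,-0.2,-0.042,0.003,0.014,0,-0.5,-6.9,-0.2,-0.048,0.0035,0.016,0,-0.6,-7.9,-0.2,-0.0545,0.004,0.0184,0,-0.6,-7.9,-0.2,-0.0545,0.004,0.0184,0]
}}

```text
clock: 11.2
position: [0.5062, -0.0324, 0.0873]
ee_rot: [-0.093, 0.966, 0.044, 0.238]
ft_force: [1.7, -0.1, -7.4]
grip_width: 0.199
grasp_force: 39.1
```

```bash
cat > pads.py <<'E'
from h import *
import sys
def pads(name):
    s=status.get_obs();print(s["clock"],s["joint_pos"],s["ft_force"],s["grip_width"])
    m=viewer.camera_model("wrist"); I=viewer.camera("wrist")[:,:,::-1]; cv2.imwrite(name,I)
    hsv=cv2.cvtColor(I,cv2.COLOR_BGR2HSV); g=cv2.inRange(hsv,(65,80,50),(90,255,255))
    n,l,st,c=cv2.connectedComponentsWithStats(cv2.morphologyEx(g,cv2.MORPH_CLOSE,np.ones((5,5))))
    S=lambda X:RS.T@(X-O)
    C=pix(m,W(-.05,0,.066)); 
    wm=(I.min(2)>175).astype(np.uint8); n,l,sw,cw=cv2.connectedComponentsWithStats(wm)
    for i in range(1,n):
        X=S(ray(m,*cw[i],.068)); x,y,w,h,a=sw[i]
        if 25<a<900 and abs(X[1])<.06 and -.12<X[0]<.07:
            ring=g[max(0,y-4):y+h+4,max(0,x-4):x+w+4]
            if (ring>0).mean()>.25: print(sw[i],cw[i],X)
    print("pin expected",pix(m,W(0,0,.08)))
pads(sys.argv[1])
E
python3 pads.py pics/w3.png
python3 - <<'E'
from h import *
for l,x in((28,-.1),(31,-.088),(34,-.077)): print(l,x,*G(l,x,-.0005))
E
```

```text
11.2 [ 1.3679  0.1297 -1.2871  2.2588 -0.1459  0.3939  1.9961] [ 1.7111 -0.1379 -7.3745] 0.1987540866073185
pin expected [331.2534 347.6414]
28 -0.1 [-0.0063  0.0314 -0.0328] [-0.0001 -0.0002 -0.0002]
31 -0.088 [-0.2686 -2.9571 -0.0325] [-0.0109  0.0007  0.0054]
34 -0.077 [-0.5309 -5.9457 -0.0323] [-0.0209  0.0016  0.0106]
```

Emit:
{"method": "play_rows", "body": {
  "plan": [0,-1,0,-0.004,0,0.002,0,-0.1,-2,0,-0.0075,0,0.0035,0,-0.3,-3,0,-0.011,0.0007,0.0055,0,-0.4,-4,0,-0.0145,0.001,0.007,0,-0.5,-5.4,0,-0.019,0.0015,0.0095,0,-0.5,-5.4,0,-0.019,0.0015,0.0095,0]
}}

```text
clock: 12.0
position: [0.5269, -0.0271, 0.0881]
ee_rot: [-0.091, 0.953, 0.053, 0.284]
ft_force: [1.3, -0.5, -3.9]
grip_width: 0.2
grasp_force: 39.0
```

```bash
python3 pads.py pics/w4.png
python3 - <<'E'
from h import *
print(*G(33.4,-.079,-.0005))
I=viewer.camera("top")[:,:,::-1]; cv2.imwrite("pics/t4.png",I)
a=cv2.resize(I[150:250,290:410],None,fx=3,fy=3,interpolation=cv2.INTER_CUBIC); w=cv2.imread("pics/w4.png")
c=np.zeros((400,800,3),np.uint8); c[:300,:360]=a; b=cv2.resize(w,(440,275)); c[:275,360:]=b; cv2.imwrite("pics/c4.png",c)
E
```

```text
12.0 [ 1.3716  0.1875 -1.2978  2.2797 -0.1515  0.2695  2.0257] [ 1.2653 -0.5106 -3.9175] 0.19979917114778034
pin expected [329.4847 319.8483]
[-0.0103  0.0799 -0.0415] [0.0002 0.0003 0.0002]
```

View pics/c4.png

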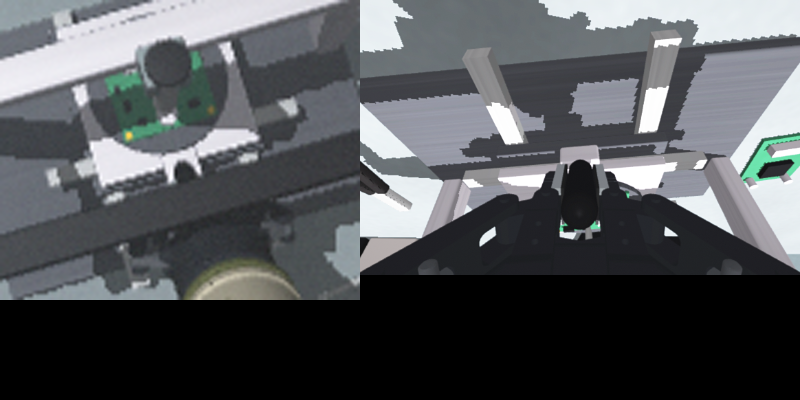

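The composite's left half shows the board under the beam, with the round pad's front edge just showing below the knob at composite (168,118) and the front yellow corner holes at (128,134) and (210,110). I'll use the corner holes to measure the board's position now.

Run:
```python
from h import *
m=viewer.camera_model("top"); S=lambda X:(RS.T@(X-O))[:2]
for f in("pics/top0.png","pics/t4.png"):
    I=cv2.imread(f); h=cv2.cvtColor(I,cv2.COLOR_BGR2HSV); y=cv2.inRange(h,(12,90,80),(38,255,255)); y[:150]=0;y[230:]=0;y[:,:310]=0;y[:,385:]=0
    n,l,st,c=cv2.connectedComponentsWithStats(y)
    for i in range(1,n): print(f,st[i,4],c[i],S(ray(m,*c[i],.067)))
w=cv2.imread("pics/w1.png");hh=cv2.cvtColor(w,cv2.COLOR_BGR2HSV); y=cv2.inRange(hh,(12,90,80),(38,255,255)); y[:165]=0;y[228:]=0;y[:,:285]=0;y[:,385:]=0
n,l,st,c=cv2.connectedComponentsWithStats(y); print([(st[i,4],c[i]) for i in range(1,n)])
I=cv2.imread("pics/t4.png")[150:250,290:410]
print((I[34:46,48:66].min(2)))
```

```text
pics/top0.png 3 [359.3333 188.3333] [-0.0145 -0.0349]
pics/top0.png 6 [331.8333 196.8333] [-0.0156  0.0374]
pics/t4.png 2 [360.  186.5] [-0.0106 -0.0378]
pics/t4.png 6 [332.5 195. ] [-0.0116  0.0345]
[(np.int32(27), array([297.    , 179.2222])), (np.int32(29), array([366.9655, 178.4138])), (np.int32(22), array([300.7273, 218.0455])), (np.int32(20), array([360.5, 217.5]))]
[[ 60  59  62  98  88  84  78  77  77  77  75  60  59  58  54  50  52  51]
 [ 58  59  60  81  92  83  80  78  78  77  79  55  48  59  55  51  52  49]
 [ 54  58  57  65  92  85  77  79  77  91 110  59  58  59  56  54  54  58]
 [ 60  61  57  60 102 100  93  93  96 114 118  77  58  56  56  58  56  53]
 [ 55  57  60  62  94 114 112 114 213 211 116  72  57  52  57  55  55  51]
 [ 55  59  58  58  88 119 216 214 227 227 179  61  57  56  55  56  56  54]
 [ 54  58  59  56  86 141 230 230 229 229 140  71  53  56  55  54  59  57]
 [ 57  75  79  76  79 104 137 145 147 134  89  81  71  66  55  59  61  61]
 [ 77  80  83  81  79  77  75  84  85  65  90  85  93  95  94  91  95  94]
 [ 77  80  81  84  79  82  75  91  93  96  97  98 102  98  99 100 101 102]
 [ 82  82  79  74  75  93  97 101 102 100 102 103  96  98 100  99 101  98]
 [ 71  68  71  93  94  99 101 100 100 102 103 101  99 100 100 101  98  97]]
```

Run:
```python
from h import *
m=viewer.camera_model("top"); S=lambda X:(RS.T@(X-O))[:2]
e=ray(m,345.5,190.95,.068); print("round centre",S(e+[.009,0,0]))
print(*G(34,-.076,.001))
```

```text
round centre [-0.0025 -0.0022]
[-0.0678 -0.5347 -0.0362] [-0.0023  0.002   0.0019]
```

Emit:
{"method": "play_rows", "body": {
  "plan": [0,-0.3,0,-0.0012,0.001,0.001,0,-0.1,-0.5,0,-0.0023,0.0022,0.0019,0,-0.1,-0.5,0,-0.0023,0.0022,0.0019,0,-0.1,-0.5,0,-0.0023,0.0022,0.0019,0]
}}

```text
clock: 12.6
position: [0.5293, -0.0242, 0.0881]
ee_rot: [-0.092, 0.952, 0.054, 0.287]
ft_force: [1.6, -1.7, -0.3]
grip_width: 0.197
grasp_force: 39.1
```

```bash
cat > t.py <<'E'
from h import *
import sys
m=viewer.camera_model("top"); S=lambda X:(RS.T@(X-O))[:2]
I=viewer.camera("top")[:,:,::-1]; cv2.imwrite(sys.argv[1],I)
h=cv2.cvtColor(I,cv2.COLOR_BGR2HSV); y=cv2.inRange(h,(12,90,80),(38,255,255)); y[:150]=0;y[230:]=0;y[:,:310]=0;y[:,385:]=0
n,l,st,c=cv2.connectedComponentsWithStats(y)
for i in range(1,n): print(st[i,4],c[i],S(ray(m,*c[i],.067)))
w=(I.min(2)>165).astype(np.uint8); n,l,st,c=cv2.connectedComponentsWithStats(w)
for i in range(1,n):
    X=S(ray(m,*c[i],.068))
    if 4<st[i,4]<60 and abs(X).max()<.09: print("white",st[i],c[i],X)
s=status.get_obs();print(s["clock"],s["joint_pos"],s["position"],s["ft_force"])
E
python3 t.py pics/t5.png
python3 - <<'E'
from h import *
print(cv2.imread("pics/t5.png")[184:193,338:356].min(2))
E
```

```text
3 [358.6667 185.3333] [-0.0068 -0.0355]
5 [331.4 193.8] [-0.0079  0.0363]
white [362 164   6   7  23] [364.6522 166.9565] [ 0.0336 -0.0633]
white [314 178   5   8  27] [315.7778 181.4815] [0.0332 0.0652]
white [344 188   4   2   5] [345.6 188.6] [-0.0055 -0.0016]
white [370 200   6   4  19] [372.     201.3684] [-0.0551 -0.0556]
white [325 213   6   4  20] [327.5 214.5] [-0.0553  0.0603]
12.65 [ 1.3581  0.1918 -1.2912  2.281  -0.1482  0.2569  2.02  ] [ 0.5293 -0.0242  0.0881] [ 2.4605 -0.5321  0.788 ]
[[ 54  58  60  96  90  83  78  78  78  77  74  55  61  53  51  48  52  60]
 [ 53  58  59  93  91  85  81  77  78  78  68  60  53  53  56  57  55  58]
 [ 57  56  60 111  94  83  79  78  79  90  68  56  58  59  57  58  55  60]
 [ 58  60  61 116 112  97  96  94  92 109  69  56  56  56  59  58  57  59]
 [ 60  60  61  90 115 114 108 119 214 176  59  58  63  56  57  55  54  57]
 [ 58  59  52  64 100 121 218 217 206 108  77  57  55  57  55  59  55  62]
 [ 56  59  55  62  82 100 149 151 121  79  80  71  56  60  63  63  61  63]
 [ 61  77  77  76  83  83  87  87  74  77  70  91  91  94  90  62  63  62]
 [ 82  83  83  87  78  78  93  96  95  96  95 102  99 102 103  92  89  94]]
```

The corner holes put the round pad within about 1 mm of the pin axis. I'll hold for a second, then compute the move to the square pad.

Emit:
{"method": "play_rows", "body": {
  "plan": [0,0,0,0,0,0,0,0,0,0,0,0,0,0,0,0,0,0,0,0,0,0,0,0,0,0,0,0,0,0,0,0,0,0,0,0,0,0,0,0,0,0,0,0,0,0,0,0,0,0,0,0,0,0,0,0]
}}

```text
clock: 13.65
position: [0.5292, -0.0242, 0.088]
ee_rot: [-0.092, 0.952, 0.054, 0.287]
ft_force: [1.6, -0.6, 5.1]
grip_width: 0.199
grasp_force: 39.4
```

Run:
```python
from h import *
print(*G(34,-.076,.001))
for k in (.25,.5,.75,1): print(*G(34-9*k,-.076-.0497*k,.0012-.0187*k))
```

```text
[ 0.0284 -0.0245 -0.0122] [ 0.0002 -0.0003  0.0001]
[ 0.2247  2.217  -0.0116] [ 0.0102 -0.0057 -0.0069]
[ 0.421   4.4584 -0.011 ] [ 0.0203 -0.0112 -0.0138]
[ 0.6173  6.6998 -0.0104] [ 0.0303 -0.0168 -0.0208]
[ 0.8137  8.9412 -0.0098] [ 0.0404 -0.0224 -0.0278]
```

Emit:
{"method": "play_rows", "body": {
  "plan": [0.1,1.1,0,0.005,-0.003,-0.0035,0,0.2,2.2,0,0.0102,-0.0057,-0.007,0,0.3,3.3,0,0.0152,-0.0085,-0.0104,0,0.4,4.5,0,0.0203,-0.0112,-0.0138,0,0.5,5.6,0,0.0253,-0.014,-0.0173,0,0.6,6.7,0,0.0303,-0.0168,-0.0208,0,0.7,7.8,0,0.0353,-0.0196,-0.0243,0,0.8,8.9,0,0.0404,-0.0224,-0.0278,0,0.8,8.9,0,0.0404,-0.0224,-0.0278,0,0.8,8.9,0,0.0404,-0.0224,-0.0278,0]
}}

```text
clock: 14.9
position: [0.485, -0.0565, 0.0869]
ee_rot: [-0.093, 0.972, 0.04, 0.212]
ft_force: [-1.9, -0.7, 0.7]
grip_width: 0.195
grasp_force: 43.7
```

```bash
python3 t.py pics/t6.png
python3 - <<'E'
from h import *
print(*G(25,-.1257,-.0175))
cv2.imwrite("pics/c6.png",cv2.resize(cv2.imread("pics/t6.png")[140:260,280:420],None,fx=5,fy=5,interpolation=cv2.INTER_CUBIC))
E
```

```text
2 [363.  174.5] [ 0.0165 -0.0539]
3 [335.6667 183.3333] [0.0145 0.0185]
6 [371.5 202. ] [-0.0562 -0.0541]
6 [344.5 211. ] [-0.0588  0.0171]
white [377 180   2   3   6] [377.5 181. ] [-0.0098 -0.0838]
white [377 193   8   9  40] [380.35 197.6 ] [-0.0519 -0.0783]
white [354 200   7   7  41] [357.     203.2439] [-0.049  -0.0184]
14.95 [ 1.4892  0.1026 -1.3414  2.2546 -0.1853  0.4752  2.0795] [ 0.485  -0.0565  0.0869] [-1.1672 -2.4753  0.6096]
[ 0.0161 -0.0349 -0.0358] [-0.001   0.0002 -0.0002]
```

View pics/c6.png

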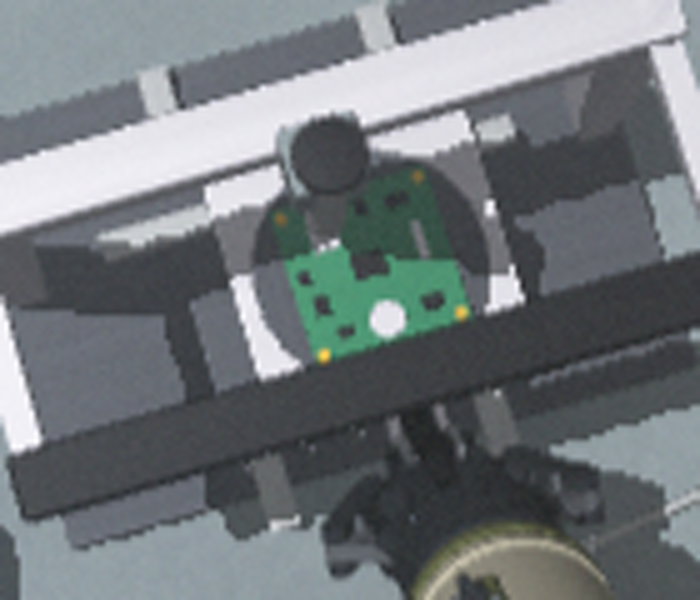

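The four corner holes, now at zoomed (280,218), (418,176), (462,312) and (323,356), put the board centre at (-0.0210, -0.0181). The square pad is then within about 1 mm of the pin axis. The round pad at (-0.049, -0.018) agrees. I'll release and retreat.

Run:
```python
from h import *
r=Rot.from_euler('z',5,degrees=True).as_matrix()
print(*G(25,-.1257,-.0175,.1))
for l,p in((10,(-.24,-.02,.26)),(0,(-.2,-.01,.40)),(0,(0,0,.38))): print(*row(tool(l,1)@r,W(*p)))
```

```text
[ 0.0161 -0.0349 -0.0358] [-0.0009  0.0002 -0.1002]
[ 1.328  14.9076 -0.0331] [ 0.0314 -0.0051 -0.2057]
[ 2.2025 24.8693 -0.0311] [-0.0627  0.0133 -0.3158]
[ 2.2025 24.8693 -0.0311] [-0.2341  0.0384 -0.2132]
```

Emit:
{"method": "play_rows", "body": {
  "plan": [0,0,0,0,0,0,0.35,0,0,0,0,0,0,0.6,0,0,0,0,0,0,1,0,0,0,0,0,0,1,0,0,0,0,0,0,1,0,0,0,0,0,-0.03,1,0,0,0,0,0,-0.06,1,0,0,0,0,0,-0.1,1,1.3,14.9,0,0.031,-0.005,-0.206,1,1.3,14.9,0,0.031,-0.005,-0.206,1,1.3,14.9,0,0.031,-0.005,-0.206,1,2.2,24.9,0,-0.063,0.013,-0.316,0,2.2,24.9,0,-0.063,0.013,-0.316,0,2.2,24.9,0,-0.063,0.013,-0.316,0,2.2,24.9,0,-0.063,0.013,-0.316,0,2.2,24.9,0,-0.063,0.013,-0.316,0]
}}

```text
clock: 16.95
position: [0.4103, -0.07, 0.3992]
ee_rot: [-0.096, 0.995, 0.001, -0.001]
ft_force: [0.2, -0.7, 0.2]
grip_width: 0.001
grasp_force: 0.0
```

```bash
python3 t.py pics/t7.png
python3 - <<'E'
from h import *
r=Rot.from_euler('z',5,degrees=True).as_matrix()
for z in (.38,.33): print(*row(tool(0,1)@r,W(0,0,z)))
E
```

```text
2 [363.  174.5] [ 0.0165 -0.0539]
3 [335.6667 183.3333] [0.0145 0.0185]
5 [371.6 202.2] [-0.0567 -0.0542]
6 [344.5 211. ] [-0.0588  0.0171]
white [377 180   2   3   6] [377.5 181. ] [-0.0098 -0.0838]
white [377 193   8   9  40] [380.35 197.6 ] [-0.0519 -0.0783]
white [354 200   7   7  39] [356.9231 203.2564] [-0.049  -0.0182]
17.0 [ 1.5149 -0.3233 -1.1123  1.6369 -0.2903  1.6504  2.1633] [ 0.4102 -0.07    0.3992] [-0.7078  0.7689 -0.0955]
[ 0.0857 -0.0751 -0.0191] [-0.1985  0.0274  0.019 ]
[ 0.0857 -0.0751 -0.0191] [-0.1986  0.0273  0.069 ]
```

The board didn't move on release. Moving over the knob.

Emit:
{"method": "play_rows", "body": {
  "plan": [0,0,0,-0.05,0.007,0.019,0,0,0,0,-0.1,0.014,0.019,0,0,0,0,-0.15,0.021,0.019,0,0,0,0,-0.1985,0.0274,0.019,0,0,0,0,-0.1985,0.0274,0.035,0,0,0,0,-0.1985,0.0274,0.054,0,0,0,0,-0.1985,0.0274,0.069,0,0,0,0,-0.1985,0.0274,0.069,0,0,0,0,-0.1985,0.0274,0.069,0]
}}

```text
clock: 18.12
position: [0.5999, -0.006, 0.3327]
ee_rot: [-0.095, 0.995, -0.0, 0.001]
ft_force: [0.2, 0.1, 1.0]
grip_width: 0.001
grasp_force: 0.0
```

Run:
```python
from h import *
s=status.get_obs(); R=Rot.from_quat(s["ee_rot"]).as_matrix()
m=viewer.camera_model("wrist"); I=viewer.camera("wrist"); cv2.imwrite("pics/w8.png",I[:,:,::-1])
r=Rot.from_euler('z',5,degrees=True).as_matrix()
print(s["position"],s["ft_force"],s["joint_pos"],pix(m,W(0,0,.304)),pix(m,s["position"]+R@[0,0,.014]))
print(*row(tool(0,1)@r,W(0,0,.305)))
```

```text
[ 0.5999 -0.006   0.3327] [0.1892 0.0763 1.0372] [ 0.7869  0.501  -1.2322  1.3433  0.4717  1.6124  1.3811] [321.0844 244.8681] [319.7217 257.1853]
[-0.0611  0.0839 -0.0803] [0.0002 0.0008 0.0279]
```

View pics/w8.png

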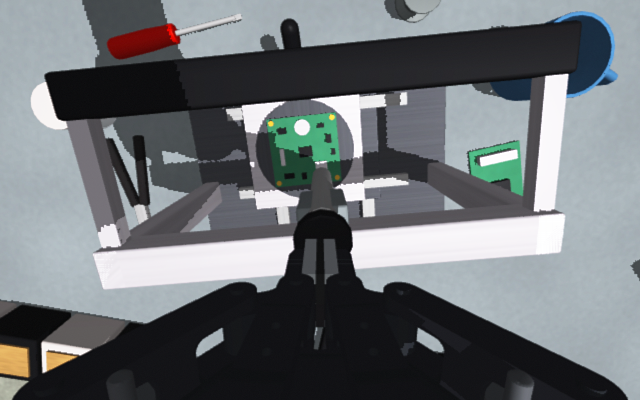

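The shut fingertips are over the knob near (322,240), and the pin is over the white square pad near (322,166). Pressing in small steps.

Emit:
{"method": "play_rows", "body": {
  "plan": [0,0,0,0,0.001,0.01,0,0,0,0,0,0.001,0.016,0,0,0,0,0,0.001,0.021,0,0,0,0,0,0.001,0.025,0,0,0,0,0,0.001,0.027,0,0,0,0,0,0.001,0.027,0]
}}

```text
clock: 18.92
position: [0.6001, -0.0045, 0.306]
ee_rot: [-0.096, 0.995, -0.0, 0.0]
ft_force: [-5.2, -3.3, 14.7]
grip_width: -0.001
grasp_force: 7.5
```

The tip is 12 mm down with 14.7 N, so the pin is at its stop. I'll hold briefly, then lift.

Emit:
{"method": "play_rows", "body": {
  "plan": [0,0,0,0,0,0,0,0,0,0,0,0,0.0005,0,0,0,0,0,0,0.0005,0,0,0,0,0,0,-0.005,0,0,0,0,0,0,-0.012,0,0,0,0,0,0,-0.025,0,0,0,0,0,0,-0.05,0,0,0,0,0,0,-0.1,0,0,0,0,0,0,-0.1,0,0,0,0,0,0,-0.1,0,0,0,0,0,0,-0.1,0]
}}

```text
clock: 20.3
position: [0.5999, -0.0044, 0.4037]
ee_rot: [-0.096, 0.995, 0.0, -0.001]
ft_force: [0.5, -0.4, -0.5]
grip_width: 0.004
grasp_force: 0.0
```

Run:
```python
from h import *
s=status.get_obs(); m=viewer.camera_model("wrist"); I=viewer.camera("wrist")[:,:,::-1].copy(); cv2.imwrite("pics/w9.png",I)
S=lambda X:(RS.T@(X-O))[:2]
h=cv2.cvtColor(I,cv2.COLOR_BGR2HSV); y=cv2.inRange(h,(12,90,60),(38,255,255)); P=[]
n,l,st,c=cv2.connectedComponentsWithStats(y)
for i in range(1,n):
    X=S(ray(m,*c[i],.067))
    if st[i,4]>2 and abs(X).max()<.1: print(st[i,4],c[i],X)
print(s["position"],s["ft_force"],s["clock"],"pin tip",pix(m,W(0,0,.08)))
```

```text
20 [328.1  116.05] [-0.0593  0.0179]
21 [276.7143 121.619 ] [-0.0581 -0.0536]
16 [333.  167.5] [0.0127 0.0192]
15 [283.3333 172.7333] [ 0.014  -0.0528]
[ 0.5999 -0.0044  0.4037] [ 0.4764 -0.3856 -0.5465] 20.3 pin tip [318.9163 161.2107]
```

View pics/w9.png

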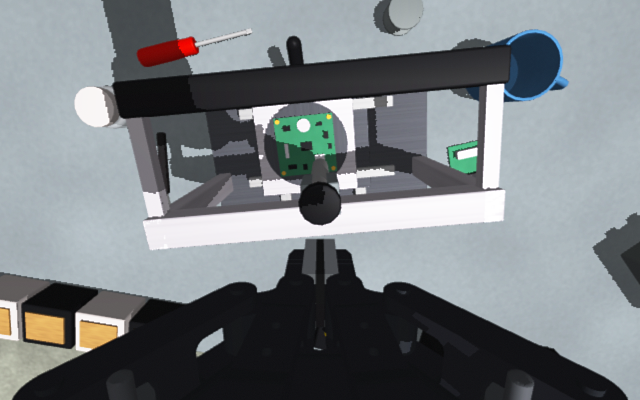

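The gripper is clear above the knob at (320,203), and the bystanders it shows haven't moved. The corner holes still put the square pad under the pin, within about 2 mm. Handing in.

```bash
python3 -c "
from workcell import manip
print(manip.hand_in())"
```

```text
the job is handed in; nothing more can be done
None
```

I ran the whole task and handed it in at about 20 s on the robot clock, but hand-in returned no verdict: by my measurements the round pad paused under the pin (about 1 mm off), the square pad was left under it (within 2 mm), and the pin was pressed to its stop and released.

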